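Sweep steel washers through the gate into the kit slot

TASK

Count the three steel washers on the feeder board into its kit slot: with the fingertips push them along the deck through the gate, one at a time, until all three have dropped into the slot. Slide them, do not lift them, and leave the wooden knob on the board and the things lying around the board where they are.

Things in the scene. Friction and masses are not known exactly. Their poses are not given: they have to be found in the camera images.
- board: Fixed pale laminate feeder board, 230 mm wide (x) by 326 mm long (y -160 to +166 mm). Origin on the bench under it, z up; the flat deck is at z = +60 mm. Washers are pushed along its +y into a funnel of two pine cheeks, 24 mm high, whose inner faces run from x +-115, y +25 to x +-24, y +60 mm. Rims 8 mm high and thick line both long edges, y -160 to +25 mm; the end at y -160 is open.
- gate (a point): Entrance of the gate lane, where the funnel ends: mid-width, on deck level (board x 0, y +60, z +60 mm). Axes as the board's; y leads through the lane. The lane is 48 mm wide between two rails 24 mm high and 12 mm thick, flat deck for 40 mm beyond this point, then the slot.
- slot (a point): Centre of the slot's mouth, on deck level (board x 0, y +126, z +60 mm). The slot is a shaft 48 mm wide (x) by 52 mm long (y), 54 mm deep, with a floor. The lane's rails go on along both its sides and a 24 mm high end stop closes its far end. A washer drops in by itself once pushed over the edge.
- washer0: A plain thick steel washer lying flat on the board's deck: 36 mm across, 14 mm bore, 10 mm thick, about 66 g. Origin at the centre of its underside, z up. All three washers are alike.
- washer1: A plain thick steel washer lying flat on the board's deck: 36 mm across, 14 mm bore, 10 mm thick, about 66 g. Origin at the centre of its underside, z up. All three washers are alike.
- washer2: A plain thick steel washer lying flat on the board's deck: 36 mm across, 14 mm bore, 10 mm thick, about 66 g. Origin at the centre of its underside, z up. All three washers are alike.
- knob: Turned wooden drawer knob standing on the deck among the washers, 30 mm across, 32 mm tall, loose, 30 g. Origin at the centre of its underside. To be left alone.
- cup: Loose white plastic cup standing on the bench beyond the slot end of the board, 72 mm across, 100 mm tall, origin at the centre of its underside. To be left alone.
- driver: Loose screwdriver 200 mm long lying on the bench on the board's +x side; its x axis runs from handle to tip. To be left alone.
- offcut: Loose pine offcut 70 x 110 x 22 mm lying on the bench on the board's +x side, origin at the centre of its underside. To be left alone.

How it is judged:
By the outcome, as a careful person would: the job done as asked, in the order asked, and still so for the second after the job is handed in, with the robot touching nothing.
It also fails if it takes over 67 s, if anything falls off the work surface, if the arm or the gripper's body presses on something with over 40 N, if the wrist force passes 120 N, or if a joint passes its speed limit or range.

ROBOT

A 6-joint arm with a two-finger parallel gripper is mounted at the origin on the work surface. World frame = base frame: x ahead of the robot, y to its left, z up, the work surface at z = 0. Lengths are in m, angles in rad, forces in N, time in s.
With the tool pointing down it reaches from about 0.35 to 0.975 m from the base axis. Payload 17.4 kg.
Tool frame: the origin (TCP) lies midway between the tips of the shut fingers; the grasp point (between the pads) lies 19 mm behind it; z points along the fingers, y is the direction in which the jaws open and shut (so a half turn about z gives the same grasp; the last joint's range is limited). The gripper opens to 85 mm and grips with 20 to 120 N. Pads are 22 mm wide; open, the fingers measure 114 mm over their backs; the gripper's body (76 mm by 85 mm) begins 54 mm behind the grasp point. The pads swing forward as they close: fully open they stand 13 mm farther back than shut.
Start: joints at [1.123, 0.116, 1.442, -0, 1.584, -0.038], TCP at [0.269, 0.619, 0.231] pointing down, gripper open.
Joint ranges: [-2.83, 2.83], [-0.83, 2.19], [0.07, 2.5], [-1.14, 4.28], [0.01, 3], [-2.97, 2.97]. Speed limits (rad/s): [1.89, 1.89, 2.22, 3.14, 3.14, 3.14].

INTERFACE

Orientations are given as a unit quaternion [x, y, z, w].
In Python, from cell import sensors, eyes, manip, models gives the robot as it stands. The module is installed in compiled form; this text tells all that it offers.
- The arm moves only by the tool apply_moves, never from a script. Its argument "targets" is a list that holds one entry, the list of rows, each a list of 7 numbers: the shift along the tool's x, y, z in mm, then the turn, a rotation vector about the tool's x, y, z in rad, then the opening, from 0 (shut) to 1 (fully open). A call has exactly 8 rows; each row shifts and turns the commanded pose from where the row before left it, along the tool's axes as they then stand; what a row does not reach is not made up. A row lasts 1/12 s, in which the tool goes at most 41.7 mm and 7.16 degrees, less where a joint would pass 70% of its speed; a pose out of reach is approached as far as the arm can. A call is refused whole if a number of a shift passes 41.7 or a number of a turn 0.125, either way. A call with a gripper value outside its range is refused whole. The fingers move at their own pace and stop on an object; "force" is the grip in N (left out, the last holds). Time passes only in rows, so rows that do not move let the fingers close, or fill a call up. It gives the time, the measured TCP pose, the force and the opening at its end, in the units of the state.
- sensors.read_state(): the state, without advancing time (a new reading comes with each control period).
- eyes.camera(name): name is "scene" or "side" or "wrist"; returns the picture (400x640x3 uint8, blue, green, red); there is no depth.
- eyes.camera_model(name): a dict with "K" (3x3 intrinsics, pixels), "camera_from_world" (4x4, takes a point from world to camera coordinates). Camera axes: x right, y down, z forward; pixel columns grow to the right and rows downward; lengths in m; the calibration is good to about 2 mm. A picture is of the moment at which its call begins: read the wrist's pose just before it. camera_model takes no time and is no camera call; for the wrist camera it gives the pose at the moment of the call.
- manip.close_job(): hands the job in, once; it reports no verdict.
Trained networks look in the newest picture that a camera, given by its name, has taken for a name from the list of things; names that differ only in an ending like _2 or _b are one class to them, and where a whole thing is asked for, a point or a joint stands for the part that bears it (a point fixed in the world has none). Each returns a list of dicts, best first, with "confidence" (0 to 1); they miss things now and then, are a little off and sometimes report something else, mostly with a low value. They report only what shows in the picture. A call takes as long as a camera call.
- models.boxes_of(camera, label): "rect" ([centre column, centre row, width, height] in pixels, round what is visible of it).
- models.regions_of(camera, label): "pixels" (400x640 bool, what is visible of it) and "rect" ([centre column, centre row, width, height] in pixels, round what is visible of it).
The state is a dict: "time_s": time; "q": joint angles; "joint_vel": joint speeds; "effort": joint torques, N m; "tool_pos": TCP position; "orientation": TCP orientation; "force": force on the tool from outside, world axes, zero at the start; "moment": the same for the moment, N m; "gripper_width": opening from 0.0 (shut) to 1.0 (fully open).
Only numpy, scipy, OpenCV 4.12 (cv2) and the standard library are available. Lean on these libraries where they do the work, as an engineer would, in place of code of your own. Each camera call takes 0.05 s, during which the arm holds its last target.

## Working session

There is one attempt and no reset: what is moved stays moved. The work goes in short steps, Python scripts to look and compute and a tool call to move; the robot and the scene stay as the last step left them, time stands still between calls to the robot, and variables do not carry over. Pictures are saved under pics/ and viewed, and the job is handed in when it is done.

Besides the shell and the picture viewer there is one more tool, called after ">>>" as name(argument=value, ...), one argument or row to a line, values as JSON. apply_moves: Moves the arm, as the interface text tells. Its arguments: {"type":"object","properties":{"targets":{"type":"array"},"force":{"type":"number"}},"required":["targets"]}

```bash
mkdir -p pics; python3 - <<'E'
from cell import sensors, eyes, manip, models
import cv2,numpy as np
s=sensors.read_state();print(s)
for n in ['scene','side','wrist']:
    im=eyes.camera(n);cv2.imwrite(f'pics/{n}0.png',im)
    m=eyes.camera_model(n);print(n,np.round(m['K'],1).tolist(),np.round(m['camera_from_world'],4).tolist())
E
```

```text
{'time_s': 0.0, 'q': array([ 1.12317253e+00,  1.16474343e-01,  1.44228081e+00, -2.80635854e-05,
        1.58394084e+00, -3.77971121e-02]), 'joint_vel': array([-0.00015765,  0.0001397 , -0.00025749,  0.00104264, -0.00193865,
        0.00085077]), 'effort': array([-1.27651387e-03, -7.31976485e+01, -6.32488561e+01, -1.70267217e-04,
        6.19261904e-03,  1.82178134e-06]), 'tool_pos': array([0.26888967, 0.61893428, 0.23056036]), 'orientation': array([ 2.03482459e-01,  9.79078436e-01, -5.38870117e-04, -1.18965267e-04]), 'force': array([-0.00253578,  0.80291867, -0.28298081]), 'moment': array([-0.00273173, -0.00341699, -0.01562769]), 'gripper_width': 0.9989267008135532}
scene [[412.0, 0.0, 312.1], [0.0, 412.0, 196.4], [0.0, 0.0, 1.0]] [[0.0896, 0.9959, 0.0147, -0.1374], [0.851, -0.0689, -0.5206, -0.4959], [-0.5175, 0.0592, -0.8537, 1.2632], [0.0, 0.0, 0.0, 1.0]]
side [[382.1, 0.0, 319.9], [0.0, 382.1, 195.8], [0.0, 0.0, 1.0]] [[0.981, -0.1931, -0.0206, -0.6138], [-0.1523, -0.6995, -0.6982, 0.1736], [0.1204, 0.688, -0.7156, 0.6715], [0.0, 0.0, 0.0, 1.0]]
wrist [[324.9, 0.0, 323.6], [0.0, 324.9, 197.5], [0.0, 0.0, 1.0]] [[0.399, 0.917, -0.0017, -0.6741], [0.8826, -0.3835, 0.272, -0.0348], [0.2488, -0.11, -0.9623, 0.3798], [0.0, 0.0, 0.0, 1.0]]
```

View pics/scene0.png

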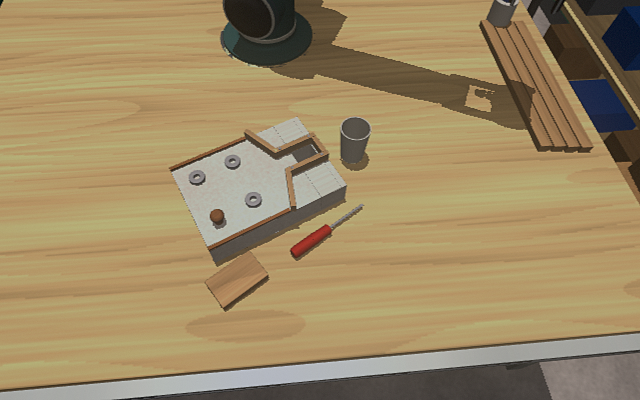

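View pics/side0.png

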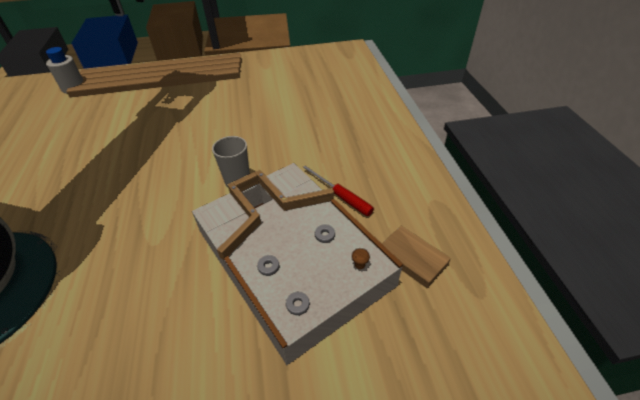

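View pics/wrist0.png

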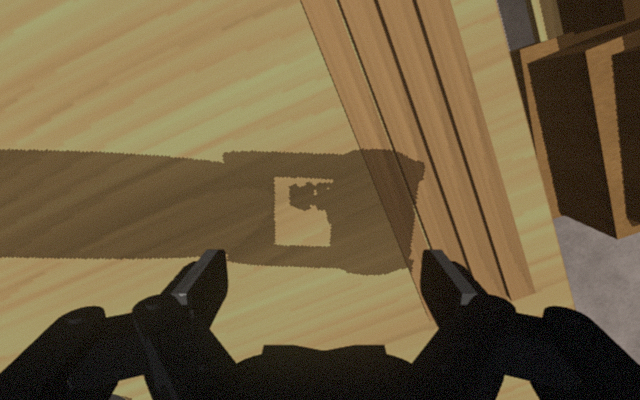

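The scene picture shows washers near (197,177), (232,161) and (253,199), the knob at (217,216) and the slot at about (307,150). The side picture shows washers at (268,265), (297,302) and (325,233), with the knob at (360,258). Next I'll zoom in and run the detections.

```bash
python3 - <<'E'
from cell import sensors, eyes, manip, models
import cv2,numpy as np
a=cv2.imread('pics/scene0.png')[105:270,160:360];cv2.imwrite('pics/sc_crop.png',cv2.resize(a,None,fx=4,fy=3.6*4/3.6*0.9,interpolation=cv2.INTER_CUBIC))
b=cv2.imread('pics/side0.png')[155:365,185:405];cv2.imwrite('pics/si_crop.png',cv2.resize(b,None,fx=2.8,fy=2.8,interpolation=cv2.INTER_CUBIC))
for c in ['scene','side']:
    for l in ['washer0','knob','cup','board']:
        for r in models.regions_of(c,l)[:4]:
            p=r['pixels'];ys,xs=np.nonzero(p)
            print(c,l,round(r['confidence'],2),np.round(r['rect'],1),round(xs.mean(),1),round(ys.mean(),1))
E
```

```text
scene washer0 0.68 [357.7 140.1  34.6  46.7] 354.5 138.6
scene washer0 0.59 [255.  198.8  16.4  16.4] 253.5 199.7
scene washer0 0.56 [232.8 160.9  17.4  14.8] 232.2 161.4
scene washer0 0.54 [198.4 179.3  17.2  13.3] 197.6 177.2
scene knob 0.64 [218.2 218.8  16.5  16. ] 217.0 216.6
scene cup 0.56 [356.6 138.9  32.5  47.3] 354.4 138.5
scene cup 0.44 [255.1 200.4  16.6  15.8] 253.4 199.4
scene board 0.81 [258.3 190.4 175.2 149.2] 259.3 185.5
side washer0 0.9 [268.4 265.5  20.1  17.7] 267.5 264.8
side washer0 0.83 [324.9 234.8  24.3  20.3] 323.4 233.0
side washer0 0.79 [298.3 302.7  26.8  28.8] 296.6 302.6
side knob 0.59 [297.1 264.6 209.3 201.1] 294.5 255.3
side knob 0.51 [359.5 258.   19.   20.6] 359.8 257.4
side cup 0.67 [229.7 160.4  40.8  50. ] 230.7 157.5
side cup 0.64 [296.1 303.5  21.1  23.2] 296.6 302.7
side board 0.93 [297.2 264.4 207.2 201.3] 294.5 255.1
```

View pics/sc_crop.png

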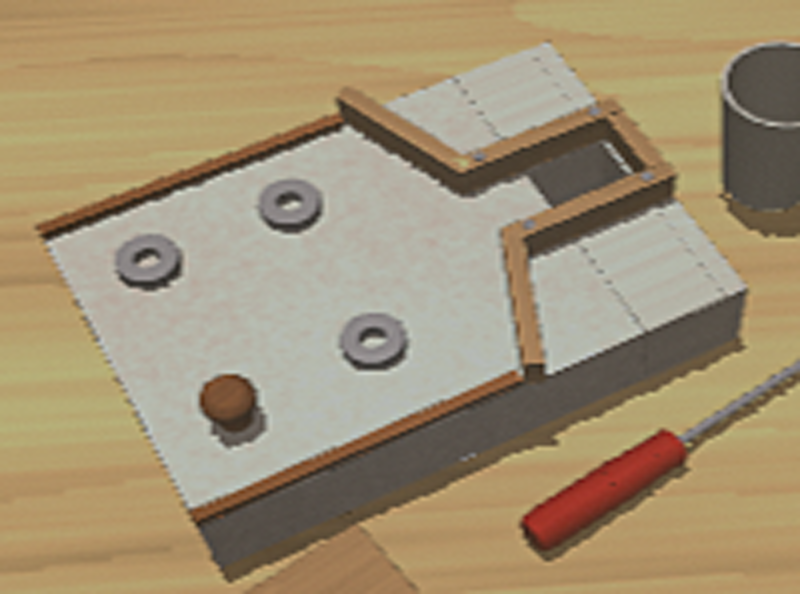

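View pics/si_crop.png

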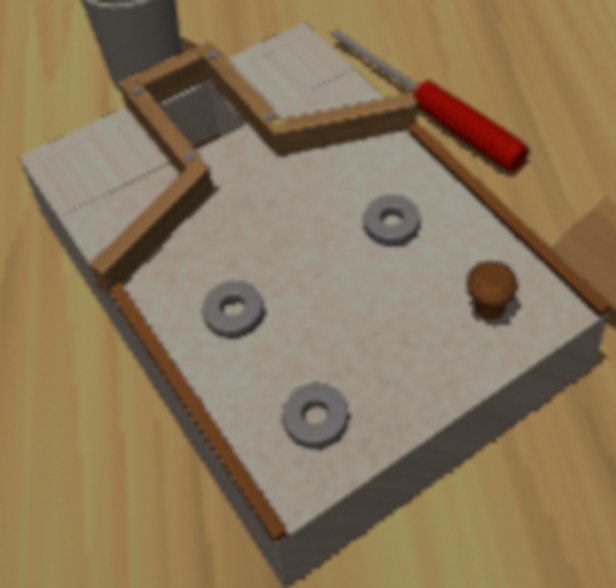

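```bash
cat > h.py <<'E'
import numpy as np
from cell import eyes
from scipy.optimize import least_squares
def proj(m,P):
    P=np.atleast_2d(P);T=m['camera_from_world'];c=P@T[:3,:3].T+T[:3,3];u=c@m['K'].T;return u[:,:2]/u[:,2:]
def ray(m,uv,z):
    T=m['camera_from_world'];R=T[:3,:3];C=-R.T@T[:3,3]
    d=R.T@np.linalg.inv(m['K'])@np.array([uv[0],uv[1],1.]);return C+d*(z-C[2])/d[2]
def Rz(a): return np.array([[np.cos(a),-np.sin(a),0],[np.sin(a),np.cos(a),0],[0,0,1]])
def b2w(p,P): return np.atleast_2d(P)@Rz(p[2]).T+np.array([p[0],p[1],0])
def w2b(p,P): return (np.atleast_2d(P)-np.array([p[0],p[1],0]))@Rz(p[2])
E
python3 - <<'E'
from h import *
sc=lambda x,y:(160+x/4-.4,105+y/3.6-.4); si=lambda x,y:(185+x/2.8-.3,155+y/2.8-.3)
obs={'scene':[((115,-160,0),sc(230,578)),((115,166,60),sc(745,290)),((115,166,0),sc(742,345)),((-115,166,60),sc(548,42)),((-115,-160,68),sc(38,228)),((115,-160,68),sc(196,520))],
'side':[((-115,-160,0),si(288,585)),((115,-160,60),si(605,320)),((115,-160,0),si(600,358)),((-115,166,60),si(22,160)),((115,166,60),si(305,25))]}
M={c:eyes.camera_model(c) for c in obs}
def f(p):
    return np.concatenate([(proj(M[c],b2w(p,np.array([a for a,_ in o])/1000.))-np.array([u for _,u in o])).ravel() for c,o in obs.items()])
best=min((least_squares(f,[.5,0,a],loss='soft_l1') for a in (0,.8,-.8)),key=lambda r:r.cost)
p=best.x;print(p,best.cost);print(np.round(f(p).reshape(-1,2),1).tolist())
np.save('board.npy',p)
W={'scene':[(253.5,199.7),(232.2,161.4),(197.6,177.2)],'side':[(323.4,233.0),(267.5,264.8),(296.6,302.6)]}
for c in W:
    for u in W[c]:
        w=ray(M[c],u,.0665);print(c,'washer',np.round(w*1000,1),np.round(w2b(p,w)*1000,1))
for c,u in (('scene',(217,216.6)),('side',(359.8,257.4))):
    print(np.round(w2b(p,ray(M[c],u,.078))*1000,1))
for c,u in (('scene',(354.5,138.6)),('side',(230.7,157.5))):
    w=ray(M[c],u,.05);print('cup',np.round(w*1000,1),np.round(w2b(p,w)*1000,1))
E
```

```text
[ 0.56774987 -0.03787614  0.43414611] 13.941696474607287
[[-1.9, -1.4], [1.5, -0.4], [-0.0, -1.7], [0.4, 0.1], [-0.5, -0.2], [0.2, 1.6], [0.2, 1.1], [2.5, -3.9], [-0.4, 2.0], [-0.7, -1.8], [0.3, -2.0]]
scene washer [628.  -45.   66.5] [[ 51.7 -31.8  66.5]]
scene washer [523.2 -91.2  66.5] [[-62.9 -29.6  66.5]]
scene washer [ 560.3 -166.4   66.5] [[ -60.8 -113.5   66.5]]
side washer [624.  -46.8  66.5] [[ 47.3 -31.8  66.5]]
side washer [521.7 -92.6  66.5] [[-64.8 -30.3  66.5]]
side washer [ 558.  -169.3   66.5] [[ -64.1 -115.1   66.5]]
[[  58.2 -116.2   78. ]]
[[  59.1 -115.    78. ]]
cup [465.9 197.8  50. ] [[  6.8 256.6  50. ]]
cup [469.1 216.7  50. ] [[ 17.6 272.5  50. ]]
```

```bash
cat >> h.py <<'E'
from cell import sensors
from scipy.spatial.transform import Rotation as Ro
def plan(wps, pose=None, dig=0):
    """wps: list of (nrows, x,y,z mm world, tool-x heading rad world, grip). returns rounded rows"""
    s=sensors.read_state()
    if pose is None: pos=s['tool_pos']*1000; R=Ro.from_quat(s['orientation'])
    else: pos,R=pose
    rows=[];pos=np.array(pos,float);x=R.as_matrix()[:,0];h=np.arctan2(x[1],x[0])
    for n,X,Y,Z,H,g in wps:
        p0=pos.copy();h0=h;dh=(H-h0+np.pi)%(2*np.pi)-np.pi
        for i in range(1,n+1):
            tp=p0+(np.array([X,Y,Z])-p0)*i/n; th=h0+dh*i/n
            d=np.round(R.inv().apply(tp-pos),dig)
            tR=Ro.from_matrix(np.array([[np.cos(th),np.sin(th),0],[np.sin(th),-np.cos(th),0],[0,0,-1]]))
            w=np.round((R.inv()*tR).as_rotvec(),3)
            assert np.linalg.norm(d)<=41.7 and np.abs(w).max()<=.125,(d,w)
            pos=pos+R.apply(d); R=R*Ro.from_rotvec(w); rows.append([*d.tolist(),*w.tolist(),g])
        x=R.as_matrix()[:,0];h=np.arctan2(x[1],x[0])
    return rows,pos,R
def show(rows):
    while len(rows)%8: rows.append([0,0,0,0,0,0,rows[-1][6]])
    for i in range(0,len(rows),8):
        print('['+',\n'.join('['+','.join('%g'%(v+0) for v in r)+']' for r in rows[i:i+8])+']\n')
def brd(p,x,y): return b2w(p,[x/1000,y/1000,0])[0][:2]*1000
E
python3 - <<'E'
from h import *
p=np.load('board.npy')
r,po,R=plan([(24,*brd(p,0,20),250,p[2]+np.pi/2,1)]);show(r);print(po)
E
```

```text
[[-22,-20,-1,0,0,0.03,1],
[-22,-19,-1,0,0,0.031,1],
[-23,-18,0,0,0,0.03,1],
[-23,-17,-1,0,0,0.03,1],
[-24,-17,-1,0,0,0.03,1],
[-25,-16,-1,0,0,0.031,1],
[-24,-16,0,0,0,0.03,1],
[-26,-14,-1,0,0,0.03,1]]

[[-26,-14,-1,0,0,0.031,1],
[-26,-13,-1,0,0,0.03,1],
[-26,-12,-1,0,0,0.03,1],
[-27,-12,0,0,0,0.03,1],
[-27,-10,-1,0,0,0.031,1],
[-28,-10,-1,0,0,0.03,1],
[-28,-9,-1,0,0,0.03,1],
[-28,-8,0,0,0,0.031,1]]

[[-28,-7,-1,0,0,0.03,1],
[-29,-7,-1,0,0,0.03,1],
[-29,-5,-1,0,0,0.03,1],
[-28,-5,-1,0,0,0.031,1],
[-29,-4,0,0,0,0.03,1],
[-29,-2,-1,0,0,0.03,1],
[-30,-2,-1,0,0,0.031,1],
[-29,-1,-1,0,0,0.03,1]]

[559.8151532  -19.60476015 250.31246647]
```

>>> apply_moves(
  targets=[
    [[-22, -20, -1, 0, 0, 0.03, 1], [-22, -19, -1, 0, 0, 0.031, 1], [-23, -18, 0, 0, 0, 0.03, 1], [-23, -17, -1, 0, 0, 0.03, 1], [-24, -17, -1, 0, 0, 0.03, 1], [-25, -16, -1, 0, 0, 0.031, 1], [-24, -16, 0, 0, 0, 0.03, 1], [-26, -14, -1, 0, 0, 0.03, 1]],
  ],
)

```text
time_s: 1.22
tool_pos: [0.3662, 0.4048, 0.2374]
orientation: [0.321, 0.947, 0.0, 0.0]
force: [-0.2, -0.2, 0.1]
gripper_width: 1.003
```

>>> apply_moves(
  targets=[
    [[-26, -14, -1, 0, 0, 0.031, 1], [-26, -13, -1, 0, 0, 0.03, 1], [-26, -12, -1, 0, 0, 0.03, 1], [-27, -12, 0, 0, 0, 0.03, 1], [-27, -10, -1, 0, 0, 0.031, 1], [-28, -10, -1, 0, 0, 0.03, 1], [-28, -9, -1, 0, 0, 0.03, 1], [-28, -8, 0, 0, 0, 0.031, 1]],
  ],
)

```text
time_s: 1.88
tool_pos: [0.463, 0.1918, 0.2437]
orientation: [0.433, 0.901, 0.0, 0.0]
force: [-0.4, 0.4, 0.5]
gripper_width: 0.998
```

>>> apply_moves(
  targets=[
    [[-28, -7, -1, 0, 0, 0.03, 1], [-29, -7, -1, 0, 0, 0.03, 1], [-29, -5, -1, 0, 0, 0.03, 1], [-28, -5, -1, 0, 0, 0.031, 1], [-29, -4, 0, 0, 0, 0.03, 1], [-29, -2, -1, 0, 0, 0.03, 0.25], [-30, -2, -1, 0, 0, 0.031, 0.15], [-29, -1, -1, 0, 0, 0.03, 0.1]],
  ],
)

```text
time_s: 2.55
tool_pos: [0.5602, -0.0212, 0.2505]
orientation: [0.539, 0.842, 0.0, 0.0]
force: [1.2, 1.1, 1.6]
gripper_width: 0.602
```

```bash
python3 - <<'E'
from h import *
from cell import models
import cv2
s=sensors.read_state();print(s['time_s'],s['tool_pos'],s['gripper_width'])
m=eyes.camera_model('wrist');im=eyes.camera('wrist');cv2.imwrite('pics/w1.png',im);np.savez('w1.npz',**m)
p=np.load('board.npy')
for l in ['washer0','knob']:
  for r in models.regions_of('wrist',l)[:4]:
    ys,xs=np.nonzero(r['pixels']);w=ray(m,(xs.mean(),ys.mean()),.0665 if l[0]=='w' else .076)
    print(l,round(r['confidence'],2),xs.mean(),ys.mean(),np.round(w*1000,1),np.round(w2b(p,w)*1000,1))
v=im.copy()
def L(P):
    q=proj(m,b2w(p,np.array(P,float)/1000));cv2.polylines(v,[np.round(q).astype(int)],False,(0,0,255),1)
L([(-115,-160,60),(-115,166,60),(115,166,60),(115,-160,60),(-115,-160,60)])
L([(-115,25,84),(-24,60,84),(-24,152,84),(24,152,84),(24,60,84),(115,25,84)])
L([(-24,100,60),(24,100,60)])
cv2.imwrite('pics/w1o.png',v)
E
```

```text
2.55 [ 0.5602052  -0.02117511  0.25049944] 0.601587753869112
washer0 0.71 263.09399773499433 219.5062287655719 [521.  -92.   66.5] [[-65.1 -29.4  66.5]]
washer0 0.65 369.37819650067297 221.6837146702557 [625.1 -46.7  66.5] [[ 48.3 -32.2  66.5]]
washer0 0.57 273.84375 292.40865384615387 [ 565.  -168.7   66.5] [[ -57.6 -117.6   66.5]]
knob 0.65 374.2799227799228 298.96138996138995 [ 668.8 -123.5   76. ] [[  55.7 -120.1   76. ]]
```

View pics/w1o.png

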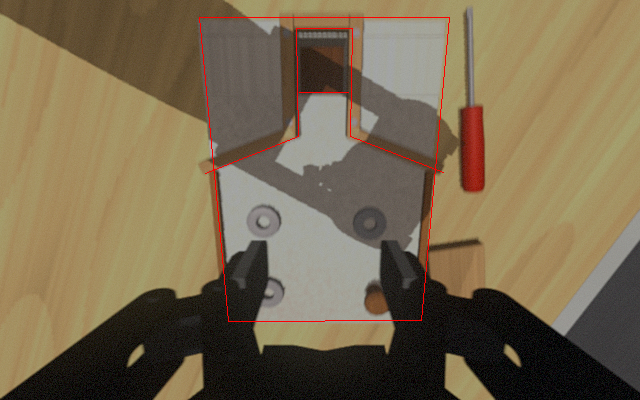

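View pics/w1.png

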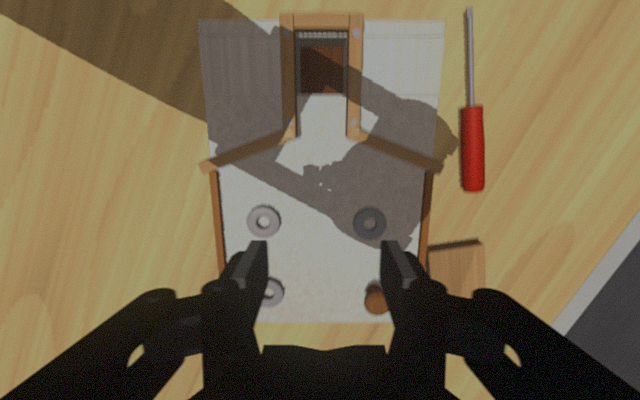

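The overlay fits, apart from the board lying about 2 mm further toward -x, so I'll apply that. Washers in board coordinates: A ≈ (50,-32), B ≈ (-63,-30) and C ≈ (-60,-114). I'll start with A.

```bash
cat >> h.py <<'E'
def bez(P,n):
    P=np.array(P,float);t=np.linspace(0,1,n+1)[:,None]
    c=(1-t)**2*P[0]+2*t*(1-t)*P[1]+t*t*P[2];d=2*(1-t)*(P[1]-P[0])+2*t*(P[2]-P[1])
    return c,np.arctan2(d[:,1],d[:,0])
def tool(p,c,h,d=29): # washer centre board mm, heading board
    x,y=c[0]-d*np.cos(h),c[1]-d*np.sin(h);return (*brd(p,x,y),h+p[2])
E
python3 - <<'E'
from h import *
p=np.load('board.npy');d=b2w(p,[-.002,0,0])[0];p[:2]=d[:2];np.save('board2.npy',p);print(p)
g=.07
c,h=bez([(50.5,-32),(0,20),(0,65)],20)
x,y,a=tool(p,c[0],h[0],40)
w=[(8,x,y,115,a,g),(4,x,y,76,a,g),(4,x,y,63.5,a,g)]
r,po,R=plan(w);show(r);print(po)
E
```

```text
[ 0.56593541 -0.03871741  0.43414611]
[[-10,10,17,0,0,-0.097,0.07],
[-11,8,17,0,0,-0.096,0.07],
[-11,8,17,0,0,-0.097,0.07],
[-12,6,16,0,0,-0.097,0.07],
[-13,5,17,0,0,-0.096,0.07],
[-13,4,17,0,0,-0.097,0.07],
[-14,3,17,0,0,-0.097,0.07],
[-13,1,17,0,0,-0.096,0.07]]

[[0,0,10,0,0,0,0.07],
[0,0,9,0,0,0,0.07],
[0,0,10,0,0,0,0.07],
[0,0,10,0,0,0,0.07],
[0,0,3,0,0,0,0.07],
[0,0,3,0,0,0,0.07],
[0,0,3,0,0,0,0.07],
[0,0,3,0,0,0,0.07]]

[662.32992953 -60.53359021  63.99790831]
```

>>> apply_moves(
  targets=[
    [[-10, 10, 17, 0, 0, -0.097, 0.07], [-11, 8, 17, 0, 0, -0.096, 0.07], [-11, 8, 17, 0, 0, -0.097, 0.07], [-12, 6, 16, 0, 0, -0.097, 0.07], [-13, 5, 17, 0, 0, -0.096, 0.07], [-13, 4, 17, 0, 0, -0.097, 0.07], [-14, 3, 17, 0, 0, -0.097, 0.07], [-13, 1, 17, 0, 0, -0.096, 0.07]],
  ],
)

```text
time_s: 3.37
tool_pos: [0.6626, -0.0578, 0.1147]
orientation: [0.178, 0.984, 0.0, 0.0]
force: [-0.6, 0.3, -0.0]
gripper_width: 0.068
```

```bash
python3 - <<'E'
from h import *
import cv2
s=sensors.read_state();p=np.load('board2.npy');print(s['time_s'],s['tool_pos'],w2b(p,s['tool_pos'])*1000,s['gripper_width'])
for c in ('wrist','side'): cv2.imwrite(f'pics/{c}2.png',eyes.camera(c))
E
```

```text
3.3667 [ 0.6626242  -0.05782943  0.11465466] [[ 79.67972861 -58.00975805 114.65465606]] 0.06837365711256846
```

View pics/wrist2.png

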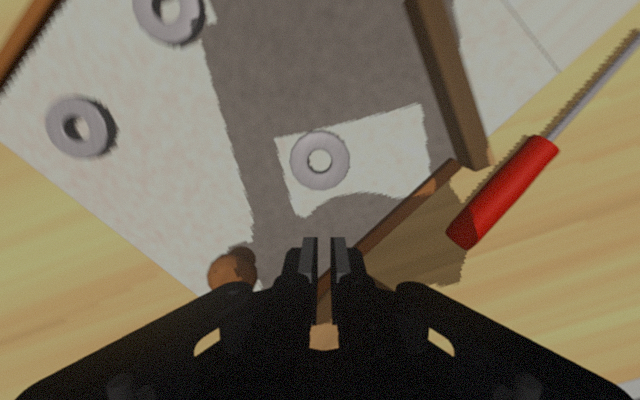

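View pics/side2.png

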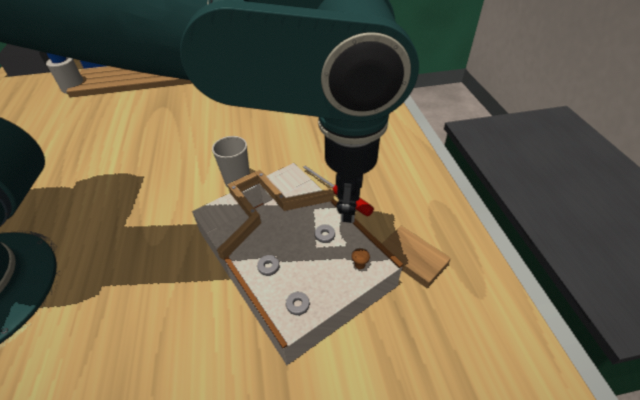

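Washer A is centred ahead of the pads: pads at columns 302–345, washer at (320,160). The knob is clear at (232,268). I'll descend about 5 mm further forward to give the knob more room.

>>> apply_moves(
  targets=[
    [[2, 0, 10, 0, 0, 0, 0.07], [2, 0, 9, 0, 0, 0, 0.07], [1, 0, 10, 0, 0, 0, 0.07], [0, 0, 10, 0, 0, 0, 0.07], [0, 0, 3, 0, 0, 0, 0.07], [0, 0, 3, 0, 0, 0, 0.07], [0, 0, 3, 0, 0, 0, 0.07], [0, 0, 3, 0, 0, 0, 0.07]],
  ],
)

```text
time_s: 4.13
tool_pos: [0.6577, -0.0571, 0.0645]
orientation: [0.181, 0.983, 0.0, 0.0]
force: [-0.8, -0.2, -0.5]
gripper_width: 0.07
```

```bash
python3 - <<'E'
from h import *
import cv2
from cell import models
s=sensors.read_state();p=np.load('board2.npy');print(s['time_s'],w2b(p,s['tool_pos'])*1000,s['gripper_width'],s['force'])
cv2.imwrite(f'pics/wrist3.png',eyes.camera('wrist'))
m=eyes.camera_model('wrist')
for r in models.regions_of('wrist','washer0')[:4]:
    ys,xs=np.nonzero(r['pixels']);w=ray(m,(xs.mean(),ys.mean()),.0665)
    print(round(r['confidence'],2),xs.mean(),ys.mean(),np.round(w2b(p,w)*1000,1))
g=.07
c,h=bez([(50.5,-32),(0,20),(0,65)],20)
w=[(2,*tool(p,c[0],h[0],31)[:2],63.5,tool(p,c[0],h[0])[2],g)]
for i in range(1,21):
    x,y,a=tool(p,c[i],h[i]);w.append((1,x,y,63.5,a,g))
x,y,a=tool(p,(0,80),np.pi/2);w.append((2,x,y,63.5,a,g))
r,po,R=plan(w,dig=1);show(r);print(po,w2b(p,po/1000)*1000)
E
```

```text
4.1333 [[ 75.5263224  -55.25232478  64.49027143]] 0.0703518793413955 [-0.8373841  -0.16423528 -0.48268681]
0.95 21.7859649122807 146.7585326953748 [[ -54.5 -108.4   66.5]]
0.69 320.0916478555305 187.12595936794582 [[ 49.9 -31.7  66.5]]
0.67 117.36758563074352 13.663742690058479 [[-54.5 -36.8  66.5]]
0.41 551.273105961989 213.12626920072898 [[133.6  32.9  66.5]]
[[1.4,-0.8,0.3,0,0,0.001,0.07],
[1.5,-0.9,0.2,0,0,0.001,0.07],
[9.1,-0.5,0,0,0,0.022,0.07],
[7,-0.6,0,0,0,0.024,0.07],
[6.7,-0.7,0,0,0,0.025,0.07],
[6.6,-0.7,0,0,0,0.026,0.07],
[6.4,-0.7,0,0,0,0.028,0.07],
[6.2,-0.8,0,0,0,0.029,0.07]]

[[6.1,-0.8,0,0,0,0.032,0.07],
[5.9,-0.8,0,0,0,0.033,0.07],
[5.7,-0.9,0,0,0,0.035,0.07],
[5.5,-1,0,0,0,0.037,0.07],
[5.4,-1,0,0,0,0.039,0.07],
[5.3,-1.1,0,0,0,0.041,0.07],
[5.2,-1.2,0,0,0,0.043,0.07],
[5,-1.2,0,0,0,0.045,0.07]]

[[4.9,-1.2,0,0,0,0.048,0.07],
[4.9,-1.4,0,0,0,0.049,0.07],
[4.7,-1.3,0,0,0,0.052,0.07],
[4.7,-1.4,0,0,0,0.053,0.07],
[4.6,-1.5,0,0,0,0.054,0.07],
[4.5,-1.5,0,0,0,0.056,0.07],
[7.5,0,0,0,0,0,0.07],
[7.5,0,0,0,0,0,0.07]]

[544.48448888   7.51236908  63.54331963] [[-1.50059842e-02  5.09640502e+01  6.35433196e+01]]
```

View pics/wrist3.png

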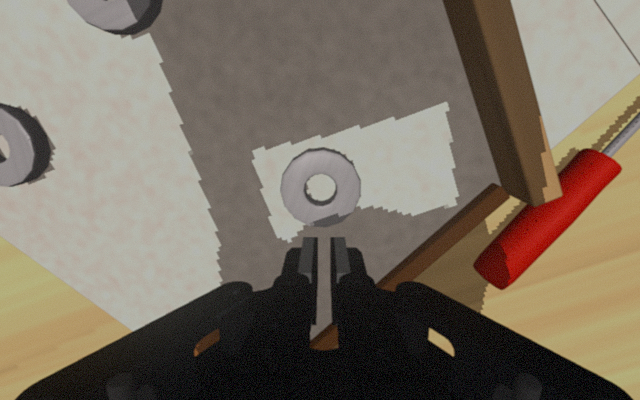

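The washer sits right in front of the fingertips at (320,187). Now I'll push, with rounded numbers.

>>> apply_moves(
  targets=[
    [[1.4, -0.8, 0.3, 0, 0, 0.001, 0.07], [1.5, -0.9, 0.2, 0, 0, 0.001, 0.07], [9, -0.5, 0, 0, 0, 0.022, 0.07], [7, -0.6, 0, 0, 0, 0.024, 0.07], [6.7, -0.7, 0, 0, 0, 0.025, 0.07], [6.6, -0.7, 0, 0, 0, 0.026, 0.07], [6.4, -0.7, 0, 0, 0, 0.028, 0.07], [6.2, -0.8, 0, 0, 0, 0.029, 0.07]],
  ],
)

```text
time_s: 4.9
tool_pos: [0.6135, -0.0438, 0.064]
orientation: [0.258, 0.966, 0.0, 0.0]
force: [-0.1, -1.0, 0.2]
gripper_width: 0.07
```

>>> apply_moves(
  targets=[
    [[6.1, -0.8, 0, 0, 0, 0.032, 0.07], [5.9, -0.8, 0, 0, 0, 0.033, 0.07], [5.7, -0.9, 0, 0, 0, 0.035, 0.07], [5.5, -1, 0, 0, 0, 0.037, 0.07], [5.4, -1, 0, 0, 0, 0.039, 0.07], [5.3, -1.1, 0, 0, 0, 0.041, 0.07], [5.2, -1.2, 0, 0, 0, 0.043, 0.07], [5, -1.2, 0, 0, 0, 0.045, 0.07]],
  ],
)

```text
time_s: 5.57
tool_pos: [0.5734, -0.024, 0.064]
orientation: [0.402, 0.916, 0.0, 0.0]
force: [0.4, -0.0, -0.8]
gripper_width: 0.068
```

```bash
cat > look.py <<'E'
from h import *
import cv2,sys
from cell import models
s=sensors.read_state();p=np.load('board2.npy');print(s['time_s'],np.round(w2b(p,s['tool_pos'])*1000,1),s['gripper_width'],s['force'])
cv2.imwrite(f'pics/{sys.argv[1]}.png',eyes.camera('wrist'))
m=eyes.camera_model('wrist')
for r in models.regions_of('wrist','washer0')[:4]:
    ys,xs=np.nonzero(r['pixels']);w=ray(m,(xs.mean(),ys.mean()),.0665)
    print(round(r['confidence'],2),xs.mean(),ys.mean(),np.round(w2b(p,w)*1000,1))
E
python3 look.py w4
```

```text
5.5667 [[12.9 10.2 64. ]] 0.06763015746596875 [ 0.36280733 -0.03798588 -0.76064647]
0.73 150.94427095844344 283.4122027384098 [[-63.8 -27.8  66.5]]
0.72 320.7800734618916 198.5032139577594 [[ 2.2 37.9 66.5]]
```

View pics/w4.png

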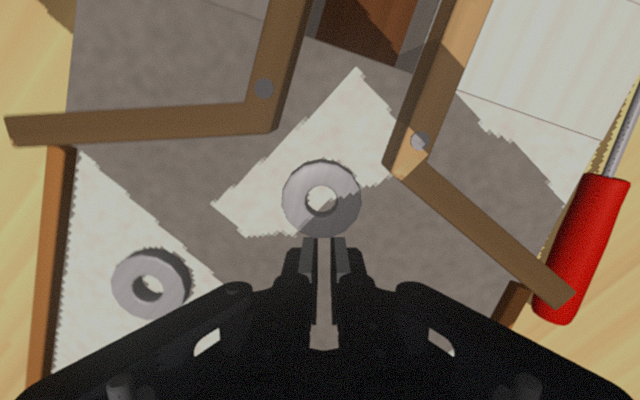

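The washer is cradled at (321,198), on course for the gate. Carrying on through the lane.

>>> apply_moves(
  targets=[
    [[4.9, -1.2, 0, 0, 0, 0.048, 0.07], [4.9, -1.4, 0, 0, 0, 0.049, 0.07], [4.7, -1.3, 0, 0, 0, 0.052, 0.07], [4.7, -1.4, 0, 0, 0, 0.053, 0.07], [4.6, -1.5, 0, 0, 0, 0.054, 0.07], [4.5, -1.5, 0, 0, 0, 0.056, 0.07], [4, 0, 0, 0, 0, 0, 0.07], [4, 0, 0, 0, 0, 0, 0.07]],
  ],
)

```text
time_s: 6.33
tool_pos: [0.5474, 0.0013, 0.064]
orientation: [0.537, 0.843, 0.0, 0.0]
force: [0.1, -1.2, 0.6]
gripper_width: 0.072
```

```bash
python3 look.py w5
```

```text
6.3333 [[ 0.  44.1 64. ]] 0.07150354855538231 [ 0.09371088 -1.1957979   0.63236439]
0.59 320.77012294131293 198.60078868012062 [[-1.8 73.4 66.5]]
```

View pics/w5.png

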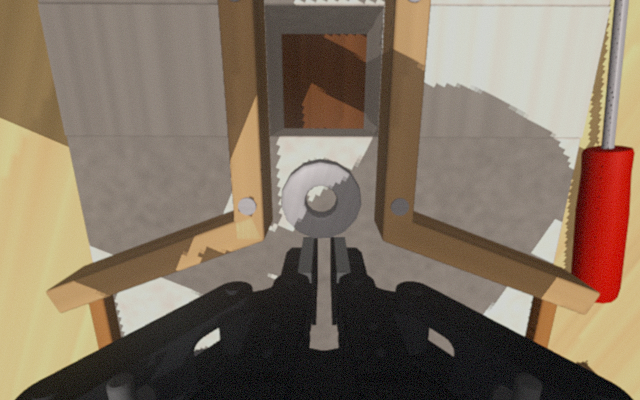

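>>> apply_moves(
  targets=[
    [[4, 0, 0, 0, 0, 0, 0.07], [4, 0, 0, 0, 0, 0, 0.07], [4, 0, 0, 0, 0, 0, 0.07], [4, 0, 0, 0, 0, 0, 0.07], [4, 0, 0, 0, 0, 0, 0.07], [4, 0, 0, 0, 0, 0, 0.07], [4, 0, 0, 0, 0, 0, 0.07], [4, 0, 0, 0, 0, 0, 0.07]],
  ],
)

```text
time_s: 7.1
tool_pos: [0.5339, 0.0306, 0.0638]
orientation: [0.538, 0.843, 0.0, 0.0]
force: [0.1, -0.5, 0.8]
gripper_width: 0.069
```

>>> apply_moves(
  targets=[
    [[4, 0, 0, 0, 0, 0, 0.07], [4, 0, 0, 0, 0, 0, 0.07], [4, 0, 0, 0, 0, 0, 0.07], [4, 0, 0, 0, 0, 0, 0.07], [3, 0, 0, 0, 0, 0, 0.07], [0, 0, 0, 0, 0, 0, 0.07], [0, 0, 0, 0, 0, 0, 0.07], [0, 0, 0, 0, 0, 0, 0.07]],
  ],
)

```text
time_s: 7.77
tool_pos: [0.5262, 0.0474, 0.0638]
orientation: [0.538, 0.843, -0.0, 0.0]
force: [-0.1, -0.6, -0.9]
gripper_width: 0.069
```

```bash
python3 look.py w6
```

```text
7.7667 [[ 0.1 94.8 63.8]] 0.06870475059013438 [-0.11334396 -0.6480764  -0.88617615]
0.95 322.70240963855423 163.49277108433736 [[ -0.8 139.6  66.5]]
0.32 586.630505331479 256.11578581363005 [[123.9  95.2  66.5]]
```

View pics/w6.png

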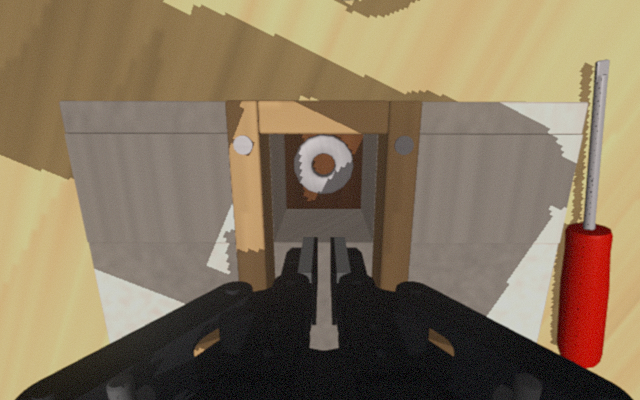

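Washer A lies flat on the slot floor, seen at (323,163). Next is B, with a less rotated approach to stay clear of the rim.

```bash
cat >> h.py <<'E'
def cub(P,n,t0=0):
    P=np.array(P,float);t=np.linspace(0,1,400)[:,None]
    c=(1-t)**3*P[0]+3*t*(1-t)**2*P[1]+3*t*t*(1-t)*P[2]+t**3*P[3]
    s=np.r_[0,np.cumsum(np.linalg.norm(np.diff(c,axis=0),axis=1))]
    d=np.gradient(c,axis=0);h=np.unwrap(np.arctan2(d[:,1],d[:,0]));u=np.linspace(0,s[-1],n+1)
    return np.c_[np.interp(u,s,c[:,0]),np.interp(u,s,c[:,1])],np.interp(u,s,h),s[-1]
E
cat > pathB.py <<'E'
from h import *
p=np.load('board2.npy');g=.07
c,h,L=cub([(-63.5,-29),(-51,-7),(-2,8),(0,60)],22)
E
python3 - <<'E'
from pathB import *
print(L,np.round(np.degrees(h)))
x,y,a=tool(p,c[0],h[0],34)
w=[(4,*brd(p,0,92),120,p[2]+np.pi/2,g),(7,x,y,110,a,g),(1,x,y,100,a,g),(4,x,y,76,a,g),(4,x,y,63.5,a,g)]
r,po,R=plan(w);show(r);print(w2b(p,po/1000)*1000)
E
```

```text
113.10887231572164 [60. 52. 46. 42. 40. 39. 39. 39. 40. 42. 44. 46. 49. 52. 56. 59. 64. 68.
 72. 76. 80. 84. 88.]
[[-1,0,-14,0,0,0,0.07],
[0,0,-14,0,0,0,0.07],
[-1,0,-14,0,0,0,0.07],
[-1,0,-14,0,0,0,0.07],
[-21,-11,1,0,0,0.074,0.07],
[-23,-10,2,0,0,0.075,0.07],
[-23,-9,1,0,0,0.074,0.07],
[-23,-6,2,0,0,0.074,0.07]]

[[-24,-5,1,0,0,0.074,0.07],
[-24,-3,1,0,0,0.075,0.07],
[-25,-1,2,0,0,0.074,0.07],
[1,0,10,0,0,0,0.07],
[0,0,6,0,0,0,0.07],
[0,0,6,0,0,0,0.07],
[0,0,6,0,0,0,0.07],
[0,0,6,0,0,0,0.07]]

[[0,0,3,0,0,0,0.07],
[0,0,3,0,0,0,0.07],
[0,0,3,0,0,0,0.07],
[0,0,3,0,0,0,0.07],
[0,0,0,0,0,0,0.07],
[0,0,0,0,0,0,0.07],
[0,0,0,0,0,0,0.07],
[0,0,0,0,0,0,0.07]]

[[-80.34726913 -57.96732777  63.8202305 ]]
```

>>> apply_moves(
  targets=[
    [[-1, 0, -14, 0, 0, 0, 0.07], [0, 0, -14, 0, 0, 0, 0.07], [-1, 0, -14, 0, 0, 0, 0.07], [-1, 0, -14, 0, 0, 0, 0.07], [-21, -11, 1, 0, 0, 0.074, 0.07], [-23, -10, 2, 0, 0, 0.075, 0.07], [-23, -9, 1, 0, 0, 0.074, 0.07], [-23, -6, 2, 0, 0, 0.074, 0.07]],
  ],
)

```text
time_s: 8.53
tool_pos: [0.5217, -0.0536, 0.1146]
orientation: [0.658, 0.753, 0.0, 0.0]
force: [-0.3, 1.1, 0.1]
gripper_width: 0.069
```

>>> apply_moves(
  targets=[
    [[-24, -5, 1, 0, 0, 0.074, 0.07], [-24, -3, 1, 0, 0, 0.075, 0.07], [-25, -1, 2, 0, 0, 0.074, 0.07], [1, 0, 10, 0, 0, 0, 0.07], [0, 0, 3, 0, 0, 0, 0.07], [0, 0, 3, 0, 0, 0, 0.07], [0, 0, 3, 0, 0, 0, 0.07], [0, 0, 0, 0, 0, 0, 0.07]],
  ],
)

```text
time_s: 9.2
tool_pos: [0.5173, -0.1242, 0.0904]
orientation: [0.736, 0.677, -0.0, -0.0]
force: [-0.4, -0.3, 0.2]
gripper_width: 0.071
```

```bash
python3 look.py w7
```

```text
9.2 [[-80.1 -57.1  90.4]] 0.07059072242357843 [-0.36079453 -0.3269832   0.23313177]
0.93 327.056875 176.815 [[-62.7 -29.4  66.5]]
0.71 396.0116504854369 279.25825242718446 [[ -58.  -101.5   66.5]]
```

View pics/w7.png

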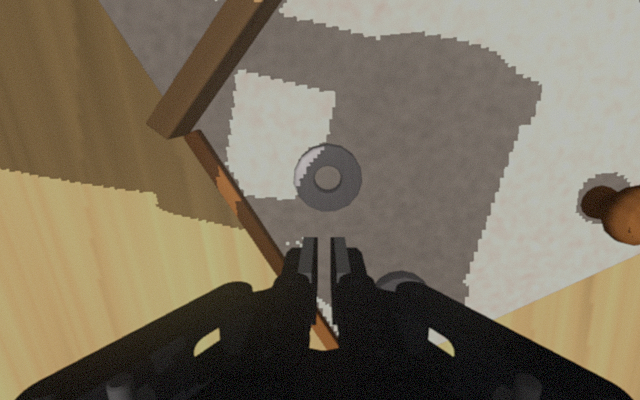

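>>> apply_moves(
  targets=[
    [[0, 1, 6, 0, 0, 0, 0.07], [0, 0, 6, 0, 0, 0, 0.07], [0, 0, 5, 0, 0, 0, 0.07], [0, 0, 4, 0, 0, 0, 0.07], [0, 0, 3, 0, 0, 0, 0.07], [0, 0, 2, 0, 0, 0, 0.07], [0, 0, 0, 0, 0, 0, 0.07], [0, 0, 0, 0, 0, 0, 0.07]],
  ],
)

```text
time_s: 9.97
tool_pos: [0.5184, -0.1251, 0.0648]
orientation: [0.737, 0.676, -0.0, -0.0]
force: [-0.5, -0.1, 0.2]
gripper_width: 0.07
```

```bash
python3 - <<'E'
from h import *
p=np.load('board2.npy');g=.07
s=sensors.read_state();print(w2b(p,s['tool_pos'])*1000,s['force'])
c,h,L=cub([(-63,-29),(-51,-8),(-2,8),(0,60)],20)
w=[(2,*tool(p,c[0],h[0],30)[:2],64,tool(p,c[0],h[0])[2],g)]
for i in range(1,21):
    x,y,a=tool(p,c[i],h[i]);w.append((1,x,y,64,a,g))
x,y,a=tool(p,(0,70),np.pi/2);w.append((2,x,y,64,a,g))
r,po,R=plan(w,dig=1);show(r);print(po,w2b(p,po/1000)*1000)
E
```

```text
[[-79.43903815 -58.34868466  64.8333458 ]] [-0.53365018 -0.05888469  0.18961244]Traceback (most recent call last):
  File "<stdin>", line 9, in <module>
  File "h.py", line 27, in plan
    assert np.linalg.norm(d)<=41.7 and np.abs(w).max()<=.125,(d,w)
           ^^^^^^^^^^^^^^^^^^^^^^^^^^^^^^^^^^^^^^^^^^^^^^^^^
AssertionError: (array([ 7.1, -4.4,  0. ]), array([-0.  , -0.  ,  0.17]))
```

```bash
python3 - <<'E'
from h import *
p=np.load('board2.npy');g=.07
c,h,L=cub([(-63,-29),(-46,0),(0,10),(0,62)],22)
print(L,np.round(np.degrees(h)))
w=[(2,*tool(p,c[0],h[0],30)[:2],64,tool(p,c[0],h[0])[2],g)]
for i in range(1,23):
    x,y,a=tool(p,c[i],h[i]);w.append((1,x,y,64,a,g))
r,po,R=plan(w,dig=1);show(r);print(po,w2b(p,po/1000)*1000)
E
```

```text
114.77014647431648 [59. 54. 49. 46. 43. 41. 40. 39. 40. 41. 42. 45. 48. 51. 55. 59. 64. 69.
 74. 78. 82. 86. 90.]
[[1.8,-0.4,0.4,0,0,0.006,0.07],
[1.8,-0.3,0.4,0,0,0.007,0.07],
[6.4,-2.6,0,0,0,0.096,0.07],
[5.3,-2.1,0,0,0,0.082,0.07],
[5.3,-1.7,0,0,0,0.065,0.07],
[5.2,-1.3,0,0,0,0.048,0.07],
[5.2,-0.8,0,0,0,0.033,0.07],
[5.3,-0.5,0,0,0,0.018,0.07]]

[[5.2,-0.2,0,0,0,0.006,0.07],
[5.2,0.2,0,0,0,-0.006,0.07],
[5.2,0.5,0,0,0,-0.017,0.07],
[5.3,0.7,0,0,0,-0.028,0.07],
[5.2,1.1,0,0,0,-0.04,0.07],
[5.2,1.3,0,0,0,-0.05,0.07],
[5.3,1.6,0,0,0,-0.06,0.07],
[5.3,1.8,0,0,0,-0.069,0.07]]

[[5.3,2,0,0,0,-0.076,0.07],
[5.3,2.2,0,0,0,-0.082,0.07],
[5.3,2.2,0,0,0,-0.084,0.07],
[5.3,2.2,0,0,0,-0.083,0.07],
[5.3,2.1,0,0,0,-0.08,0.07],
[5.3,2,0,0,0,-0.075,0.07],
[5.3,1.8,0,0,0,-0.069,0.07],
[5.3,1.6,0,0,0,-0.06,0.07]]

[552.02749849  -8.76268536  64.03398569] [[-1.76365766e-02  3.30259794e+01  6.40339857e+01]]
```

>>> apply_moves(
  targets=[
    [[1.8, -0.4, 0.4, 0, 0, 0.006, 0.07], [1.8, -0.3, 0.4, 0, 0, 0.007, 0.07], [6.4, -2.6, 0, 0, 0, 0.096, 0.07], [5.3, -2.1, 0, 0, 0, 0.082, 0.07], [5.3, -1.7, 0, 0, 0, 0.065, 0.07], [5.2, -1.3, 0, 0, 0, 0.048, 0.07], [5.2, -0.8, 0, 0, 0, 0.033, 0.07], [5.3, -0.5, 0, 0, 0, 0.018, 0.07]],
  ],
)

```text
time_s: 10.63
tool_pos: [0.5183, -0.0878, 0.0642]
orientation: [0.845, 0.534, 0.0, 0.0]
force: [0.2, -0.8, 0.0]
gripper_width: 0.07
```

>>> apply_moves(
  targets=[
    [[5.2, -0.2, 0, 0, 0, 0.006, 0.07], [5.2, 0.2, 0, 0, 0, -0.006, 0.07], [5.2, 0.5, 0, 0, 0, -0.017, 0.07], [5.3, 0.7, 0, 0, 0, -0.028, 0.07], [5.2, 1.1, 0, 0, 0, -0.04, 0.07], [5.2, 1.3, 0, 0, 0, -0.05, 0.07], [5.3, 1.6, 0, 0, 0, -0.06, 0.07], [5.3, 1.8, 0, 0, 0, -0.069, 0.07]],
  ],
)

```text
time_s: 11.3
tool_pos: [0.5409, -0.0513, 0.0641]
orientation: [0.765, 0.644, 0.0, 0.0]
force: [0.1, -1.4, 1.3]
gripper_width: 0.074
```

```bash
python3 look.py w8
```

```text
11.3 [[-28.   -0.8  64.1]] 0.07366993228332762 [ 0.10500142 -1.40458544  1.25688409]
0.76 227.3867469879518 15.592168674698796 [[ -0.8 105.5  66.5]]
0.66 331.648 198.57529411764705 [[-8.8 21.3 66.5]]
```

View pics/w8.png

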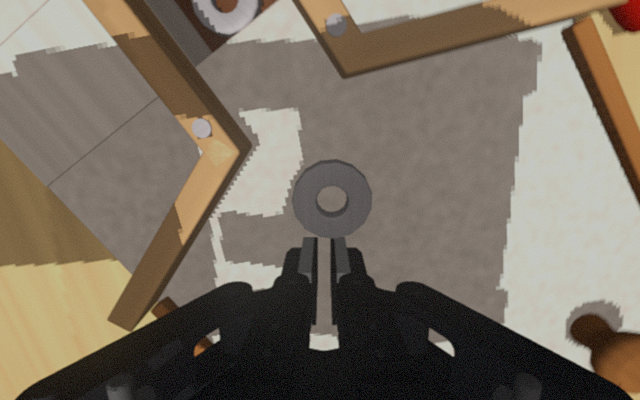

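```bash
python3 - <<'E'
from h import *
p=np.load('board2.npy');g=.07
s=sensors.read_state();x=Ro.from_quat(s['orientation']).as_matrix()[:,0];print(np.degrees(np.arctan2(x[1],x[0])-p[2]))
c,h,L=cub([(-7.5,21.5),(-3.5,30),(0,40),(0,60)],7)
print(L,np.round(np.degrees(h)))
w=[]
for i in range(1,8):
    x,y,a=tool(p,c[i],h[i]);w.append((2 if i==1 else 1,x,y,64,a,g))
r,po,R=plan(w,dig=1);show(r);print(po,w2b(p,po/1000)*1000)
E
```

```text
55.19564618569304
39.58521071919754 [65. 69. 73. 78. 82. 85. 88. 90.]
[[3.6,4.9,0,0,0,-0.117,0.07],
[3,5.2,0,0,0,-0.116,0.07],
[5.7,2.2,0,0,0,-0.085,0.07],
[5.8,2.1,0,0,0,-0.081,0.07],
[5.7,1.8,0,0,0,-0.07,0.07],
[5.7,1.5,0,0,0,-0.056,0.07],
[5.7,1.2,0,0,0,-0.046,0.07],
[5.6,0.9,0,0,0,-0.036,0.07]]

[552.88290829 -10.62762605  63.99237248] [[-2.60444960e-02  3.09742340e+01  6.39923725e+01]]
```

>>> apply_moves(
  targets=[
    [[3.6, 4.9, 0, 0, 0, -0.117, 0.07], [3, 5.2, 0, 0, 0, -0.116, 0.07], [5.7, 2.2, 0, 0, 0, -0.085, 0.07], [5.8, 2.1, 0, 0, 0, -0.081, 0.07], [5.7, 1.8, 0, 0, 0, -0.07, 0.07], [5.7, 1.5, 0, 0, 0, -0.056, 0.07], [5.7, 1.2, 0, 0, 0, -0.046, 0.07], [5.6, 0.9, 0, 0, 0, -0.036, 0.07]],
  ],
)

```text
time_s: 12.07
tool_pos: [0.5526, -0.0111, 0.0639]
orientation: [0.54, 0.842, -0.0, -0.0]
force: [-0.3, -0.5, 0.4]
gripper_width: 0.07
```

```bash
python3 look.py w9
```

```text
12.0667 [[-0.5 30.6 63.9]] 0.07009933734370186 [-0.29400234 -0.45473256  0.44335419]
0.82 330.5463798288226 198.45685866296554 [[ 2.2 60.3 66.5]]
0.68 323.58948368704466 47.02027241051631 [[ -0.9 122.9  66.5]]
```

View pics/w9.png

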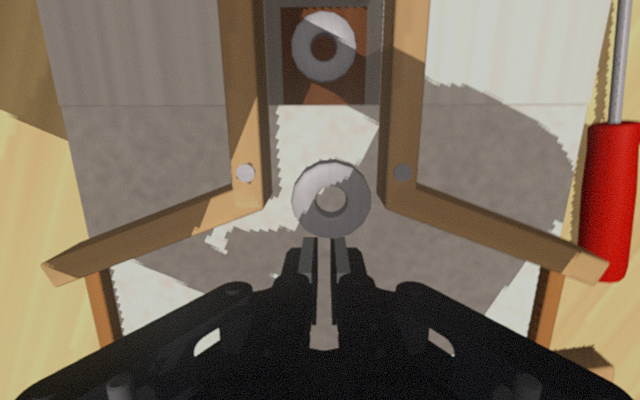

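The washer is in the gate at (330,198), 2–3 mm right of centre, with room on both sides. Pushing it straight through.

>>> apply_moves(
  targets=[
    [[4, 0, 0, 0, 0, 0, 0.07], [4, 0, 0, 0, 0, 0, 0.07], [4, 0, 0, 0, 0, 0, 0.07], [4, 0, 0, 0, 0, 0, 0.07], [4, 0, 0, 0, 0, 0, 0.07], [4, 0, 0, 0, 0, 0, 0.07], [4, 0, 0, 0, 0, 0, 0.07], [4, 0, 0, 0, 0, 0, 0.07]],
  ],
)

```text
time_s: 12.83
tool_pos: [0.5391, 0.0182, 0.064]
orientation: [0.54, 0.842, -0.0, 0.0]
force: [-0.1, -1.2, -0.5]
gripper_width: 0.072
```

>>> apply_moves(
  targets=[
    [[4, 0, 0, 0, 0, 0, 0.07], [4, 0, 0, 0, 0, 0, 0.07], [4, 0, 0, 0, 0, 0, 0.07], [4, 0, 0, 0, 0, 0, 0.07], [4, 0, 0, 0, 0, 0, 0.07], [4, 0, 0, 0, 0, 0, 0.07], [4, 0, 0, 0, 0, 0, 0.07], [4, 0, 0, 0, 0, 0, 0.07]],
  ],
)

```text
time_s: 13.5
tool_pos: [0.5257, 0.0473, 0.0639]
orientation: [0.54, 0.842, -0.0, -0.0]
force: [0.2, -0.1, -0.3]
gripper_width: 0.072
```

>>> apply_moves(
  targets=[
    [[0, 0, 0, 0, 0, 0, 0.07], [0, 0, 0, 0, 0, 0, 0.07], [0, 0, 0, 0, 0, 0, 0.07], [0, 0, 0, 0, 0, 0, 0.07], [-1, 0, -14, 0, 0, 0, 0.07], [-1, 0, -14, 0, 0, 0, 0.07], [-1, 0, -14, 0, 0, 0, 0.07], [-1, 0, -14, 0, 0, 0, 0.07]],
  ],
)

```text
time_s: 14.17
tool_pos: [0.5276, 0.0431, 0.121]
orientation: [0.54, 0.842, 0.0, -0.0]
force: [0.2, -0.5, 0.8]
gripper_width: 0.07
```

```bash
python3 look.py w10
```

```text
14.1667 [[ -0.3  90.3 121. ]] 0.06971760953253964 [ 0.16092596 -0.5073685   0.8432227 ]
0.93 320.9086859688196 134.93875278396436 [[ -1.2 141.6  66.5]]
0.58 331.1375415282392 164.37475083056478 [[  5.  123.5  66.5]]
```

View pics/w10.png

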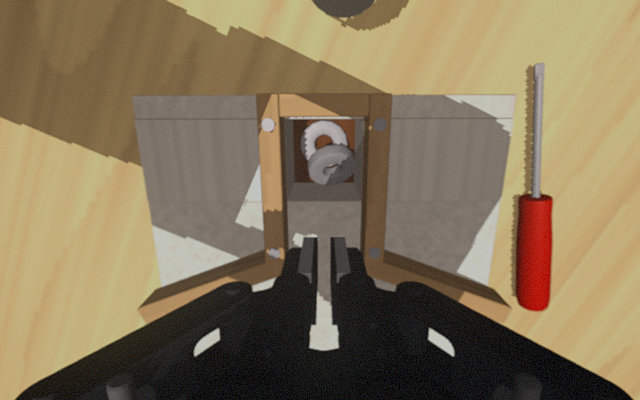

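B dropped in on top of A, at (331,164). Now C.

```bash
cat > pc.py <<'E'
from h import *
p=np.load('board2.npy');g=.07
c,h,L=cub([(-60.5,-114.5),(-42,-70),(0,-40),(0,60)],34)
E
python3 - <<'E'
from pc import *
print(L,np.round(np.degrees(h)))
x,y,a=tool(p,c[0],h[0],36)
print(w2b(p,np.array([x,y,0])/1000)*1000,np.array([x,y]))
w=[(10,x,y,115,a,g),(3,x,y,95,a,g)]
r,po,R=plan(w);show(r);print(w2b(p,po/1000)*1000)
E
```

```text
187.8118868032491 [67. 65. 63. 61. 60. 59. 59. 58. 58. 59. 59. 60. 61. 62. 64. 65. 67. 68.
 70. 71. 73. 74. 76. 77. 79. 80. 81. 83. 84. 85. 86. 87. 88. 89. 90.]
[[ -74.36662684 -147.72223141    0.        ]] [ 560.60507989 -204.01665629]
[[-24,-7,1,0.003,0.001,0.039,0.07],
[-24,-7,1,0,0,0.039,0.07],
[-24,-5,0,0,0,0.039,0.07],
[-25,-5,1,0,0,0.039,0.07],
[-24,-4,1,0,0,0.04,0.07],
[-25,-2,1,0,0,0.039,0.07],
[-25,-2,0,0,0,0.039,0.07],
[-25,-1,1,0,0,0.039,0.07]]

[[-25,1,1,0,0,0.039,0.07],
[-25,1,1,0,0,0.039,0.07],
[0,0,7,0.001,0,0,0.07],
[0,0,6,0,0,0,0.07],
[0,0,7,0,0,0,0.07],
[0,0,0,0,0,0,0.07],
[0,0,0,0,0,0,0.07],
[0,0,0,0,0,0,0.07]]

[[ -74.48568061 -148.06408181   94.85064755]]
```

>>> apply_moves(
  targets=[
    [[-24, -7, 1, 0, 0, 0.039, 0.07], [-24, -7, 1, 0, 0, 0.039, 0.07], [-24, -5, 0, 0, 0, 0.039, 0.07], [-25, -5, 1, 0, 0, 0.039, 0.07], [-24, -4, 1, 0, 0, 0.04, 0.07], [-25, -2, 1, 0, 0, 0.039, 0.07], [-25, -2, 0, 0, 0, 0.039, 0.07], [-25, -1, 1, 0, 0, 0.039, 0.07]],
  ],
)

```text
time_s: 14.93
tool_pos: [0.5526, -0.1559, 0.1135]
orientation: [0.665, 0.747, -0.0, -0.0]
force: [0.6, 0.1, 0.2]
gripper_width: 0.07
```

>>> apply_moves(
  targets=[
    [[-25, 1, 1, 0, 0, 0.039, 0.07], [-25, 1, 1, 0, 0, 0.039, 0.07], [0, 0, 7, 0, 0, 0, 0.07], [0, 0, 6, 0, 0, 0, 0.07], [0, 0, 7, 0, 0, 0, 0.07], [0, 0, 0, 0, 0, 0, 0.07], [0, 0, 0, 0, 0, 0, 0.07], [0, 0, 0, 0, 0, 0, 0.07]],
  ],
)

```text
time_s: 15.6
tool_pos: [0.5597, -0.2036, 0.0922]
orientation: [0.693, 0.721, 0.0, 0.0]
force: [-0.1, 0.2, 0.1]
gripper_width: 0.069
```

```bash
python3 look.py w11
```

```text
15.6 [[ -75.  -146.9   92.2]] 0.06864844357578644 [-0.13536143  0.15068828  0.13239726]
0.75 324.1913771712159 173.47766749379653 [[ -62.1 -115.3   66.5]]
```

View pics/w11.png

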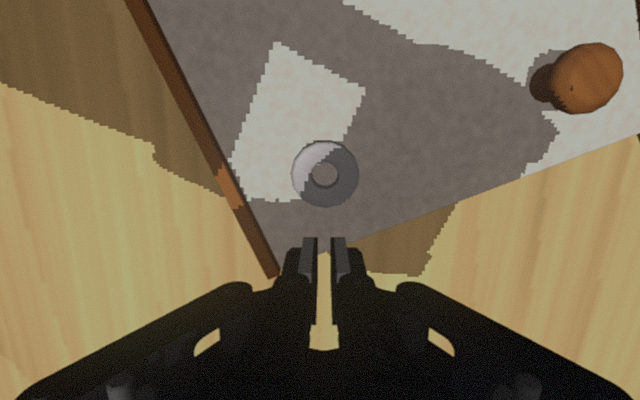

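C is lined up at (324,173), and the rim and knob are clear. Descending.

>>> apply_moves(
  targets=[
    [[0, 0, 6, 0, 0, 0, 0.07], [0, 0, 6, 0, 0, 0, 0.07], [0, 0, 6, 0, 0, 0, 0.07], [0, 0, 4, 0, 0, 0, 0.07], [0, 0, 3, 0, 0, 0, 0.07], [0, 0, 3, 0, 0, 0, 0.07], [0, 0, 0, 0, 0, 0, 0.07], [0, 0, 0, 0, 0, 0, 0.07]],
  ],
)

```text
time_s: 16.37
tool_pos: [0.5595, -0.2042, 0.0639]
orientation: [0.693, 0.721, -0.0, -0.0]
force: [0.2, 0.4, -0.3]
gripper_width: 0.071
```

```bash
sed -i 's/(-60.5,-114.5),(-42,-70)/(-62,-115.3),(-43,-72)/' pc.py; python3 - <<'E'
from pc import *
s=sensors.read_state();print(w2b(p,s['tool_pos'])*1000,s['force'])
w=[(2,*tool(p,c[0],h[0],31)[:2],64,tool(p,c[0],h[0])[2],g)]
for i in range(1,35):
    x,y,a=tool(p,c[i],h[i]);w.append((1,x,y,64,a,g))
r,po,R=plan(w,dig=1);show(r);print(po,w2b(p,po/1000)*1000)
E
```

```text
[[ -75.43563449 -147.45224249   63.90596392]] [ 0.21306443  0.35038398 -0.29490289]
[[1.9,-0.3,0,0,0,0.01,0.07],
[1.9,-0.3,-0.1,0,0,0.01,0.07],
[7.6,-1,0,0,0,0.039,0.07],
[5.6,-0.9,0,0,0,0.035,0.07],
[5.6,-0.8,0,0,0,0.027,0.07],
[5.6,-0.5,0,0,0,0.021,0.07],
[5.5,-0.4,0,0,0,0.014,0.07],
[5.6,-0.2,0,0,0,0.009,0.07]]

[[5.6,-0.1,0,0,0,0.002,0.07],
[5.5,0.1,0,0,0,-0.003,0.07],
[5.6,0.2,0,0,0,-0.007,0.07],
[5.6,0.3,0,0,0,-0.012,0.07],
[5.5,0.4,0,0,0,-0.015,0.07],
[5.6,0.5,0,0,0,-0.018,0.07],
[5.6,0.5,0,0,0,-0.021,0.07],
[5.5,0.6,0,0,0,-0.023,0.07]]

[[5.6,0.7,0,0,0,-0.024,0.07],
[5.6,0.7,0,0,0,-0.026,0.07],
[5.6,0.7,0,0,0,-0.027,0.07],
[5.5,0.7,0,0,0,-0.027,0.07],
[5.6,0.7,0,0,0,-0.027,0.07],
[5.6,0.7,0,0,0,-0.027,0.07],
[5.6,0.7,0,0,0,-0.027,0.07],
[5.5,0.7,0,0,0,-0.026,0.07]]

[[5.6,0.7,0,0,0,-0.026,0.07],
[5.6,0.6,0,0,0,-0.025,0.07],
[5.5,0.7,0,0,0,-0.024,0.07],
[5.6,0.6,0,0,0,-0.023,0.07],
[5.6,0.5,0,0,0,-0.022,0.07],
[5.6,0.6,0,0,0,-0.022,0.07],
[5.5,0.5,0,0,0,-0.02,0.07],
[5.6,0.6,0,0,0,-0.02,0.07]]

[[5.6,0.4,0,0,0,-0.019,0.07],
[5.5,0.5,0,0,0,-0.018,0.07],
[5.6,0.5,0,0,0,-0.017,0.07],
[5.6,0.4,0,0,0,-0.015,0.07],
[0,0,0,0,0,0,0.07],
[0,0,0,0,0,0,0.07],
[0,0,0,0,0,0,0.07],
[0,0,0,0,0,0,0.07]]

[552.88719906 -10.5716723   64.02208792] [[1.38436696e-03 3.10231921e+01 6.40220879e+01]]
```

>>> apply_moves(
  targets=[
    [[1.9, -0.3, 0, 0, 0, 0.01, 0.07], [1.9, -0.3, 0, 0, 0, 0.01, 0.07], [7.6, -1, 0, 0, 0, 0.039, 0.07], [5.6, -0.9, 0, 0, 0, 0.035, 0.07], [5.6, -0.8, 0, 0, 0, 0.027, 0.07], [5.6, -0.5, 0, 0, 0, 0.021, 0.07], [5.5, -0.4, 0, 0, 0, 0.014, 0.07], [5.6, -0.2, 0, 0, 0, 0.009, 0.07]],
  ],
)

```text
time_s: 17.03
tool_pos: [0.557, -0.1645, 0.0642]
orientation: [0.751, 0.661, 0.0, 0.0]
force: [-0.1, -0.3, 0.9]
gripper_width: 0.068
```

>>> apply_moves(
  targets=[
    [[5.6, -0.1, 0, 0, 0, 0.002, 0.07], [5.5, 0.1, 0, 0, 0, -0.003, 0.07], [5.6, 0.2, 0, 0, 0, -0.007, 0.07], [5.6, 0.3, 0, 0, 0, -0.012, 0.07], [5.5, 0.4, 0, 0, 0, -0.015, 0.07], [5.6, 0.5, 0, 0, 0, -0.018, 0.07], [5.6, 0.5, 0, 0, 0, -0.021, 0.07], [5.5, 0.6, 0, 0, 0, -0.023, 0.07]],
  ],
)

```text
time_s: 17.7
tool_pos: [0.5641, -0.1203, 0.064]
orientation: [0.716, 0.698, -0.0, 0.0]
force: [0.6, -1.0, -0.5]
gripper_width: 0.067
```

```bash
python3 look.py w12
```

```text
17.7 [[-35.9 -73.3  64. ]] 0.06740432337500482 [ 0.64270775 -1.02465252 -0.54748031]
0.55 319.7532169117647 198.7258731617647 [[-25.  -46.   66.5]]
```

View pics/w12.png

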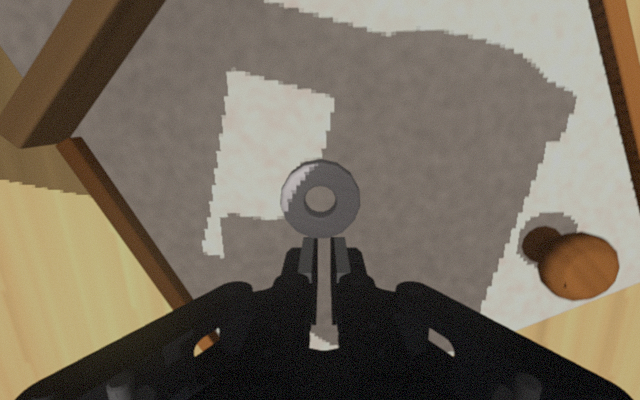

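The washer is well centred at (320,199), and the knob stands undisturbed at (577,265). Continuing.

>>> apply_moves(
  targets=[
    [[5.6, 0.7, 0, 0, 0, -0.024, 0.07], [5.6, 0.7, 0, 0, 0, -0.026, 0.07], [5.6, 0.7, 0, 0, 0, -0.027, 0.07], [5.5, 0.7, 0, 0, 0, -0.027, 0.07], [5.6, 0.7, 0, 0, 0, -0.027, 0.07], [5.6, 0.7, 0, 0, 0, -0.027, 0.07], [5.6, 0.7, 0, 0, 0, -0.027, 0.07], [5.5, 0.7, 0, 0, 0, -0.026, 0.07]],
  ],
)

```text
time_s: 18.47
tool_pos: [0.5668, -0.0754, 0.064]
orientation: [0.639, 0.769, -0.0, -0.0]
force: [0.6, -0.1, -0.9]
gripper_width: 0.066
```

>>> apply_moves(
  targets=[
    [[5.6, 0.7, 0, 0, 0, -0.026, 0.07], [5.6, 0.6, 0, 0, 0, -0.025, 0.07], [5.5, 0.7, 0, 0, 0, -0.024, 0.07], [5.6, 0.6, 0, 0, 0, -0.023, 0.07], [5.6, 0.5, 0, 0, 0, -0.022, 0.07], [5.6, 0.6, 0, 0, 0, -0.022, 0.07], [5.5, 0.5, 0, 0, 0, -0.02, 0.07], [5.6, 0.6, 0, 0, 0, -0.02, 0.07]],
  ],
)

```text
time_s: 19.13
tool_pos: [0.5596, -0.0313, 0.064]
orientation: [0.567, 0.824, -0.0, -0.0]
force: [-0.4, -0.5, 0.1]
gripper_width: 0.07
```

```bash
python3 look.py w13
```

```text
19.1333 [[-2.6  9.4 64. ]] 0.07003464740526581 [-0.38953839 -0.53103623  0.0644239 ]
0.94 306.6572700296736 18.635014836795254 [[ -2.9 111.9  66.5]]
0.83 319.1649214659686 198.16468348405522 [[-3.2 39.2 66.5]]
0.63 324.545607539549 25.458431504543924 [[  3.9 109.1  66.5]]
```

View pics/w13.png

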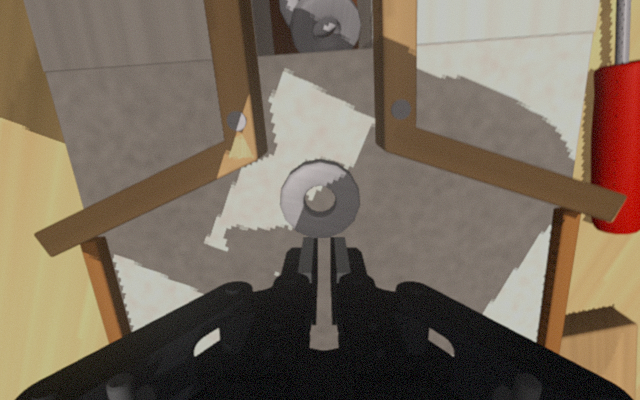

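On course, just before the gate at (319,198).

>>> apply_moves(
  targets=[
    [[5.6, 0.4, 0, 0, 0, -0.019, 0.07], [5.5, 0.5, 0, 0, 0, -0.018, 0.07], [5.6, 0.5, 0, 0, 0, -0.017, 0.07], [5.6, 0.4, 0, 0, 0, -0.015, 0.07], [4, 0, 0, 0, 0, 0, 0.07], [4, 0, 0, 0, 0, 0, 0.07], [4, 0, 0, 0, 0, 0, 0.07], [4, 0, 0, 0, 0, 0, 0.07]],
  ],
)

```text
time_s: 19.9
tool_pos: [0.546, 0.0043, 0.064]
orientation: [0.539, 0.842, -0.0, 0.0]
force: [0.0, -0.5, 0.0]
gripper_width: 0.071
```

```bash
python3 look.py w14
```

```text
19.9 [[ 0.  47.4 64. ]] 0.0710177197274836 [ 0.00721068 -0.46316934  0.00275951]
0.73 319.53329723876556 67.13752030319436 [[ -2.1 131.9  66.5]]
0.6 318.9565909090909 198.44886363636363 [[-2.6 76.8 66.5]]
```

>>> apply_moves(
  targets=[
    [[4, 0, 0, 0, 0, 0, 0.07], [4, 0, 0, 0, 0, 0, 0.07], [4, 0, 0, 0, 0, 0, 0.07], [4, 0, 0, 0, 0, 0, 0.07], [4, 0, 0, 0, 0, 0, 0.07], [4, 0, 0, 0, 0, 0, 0.07], [4, 0, 0, 0, 0, 0, 0.07], [4, 0, 0, 0, 0, 0, 0.07]],
  ],
)

```text
time_s: 20.67
tool_pos: [0.5326, 0.0334, 0.0641]
orientation: [0.539, 0.843, 0.0, 0.0]
force: [-0.1, -0.0, 0.9]
gripper_width: 0.07
```

>>> apply_moves(
  targets=[
    [[4, 0, 0, 0, 0, 0, 0.07], [4, 0, 0, 0, 0, 0, 0.07], [4, 0, 0, 0, 0, 0, 0.07], [4, 0, 0, 0, 0, 0, 0.07], [0, 0, 0, 0, 0, 0, 0.07], [0, 0, 0, 0, 0, 0, 0.07], [0, 0, 0, 0, 0, 0, 0.07], [0, 0, 0, 0, 0, 0, 0.07]],
  ],
)

```text
time_s: 21.33
tool_pos: [0.5261, 0.0474, 0.064]
orientation: [0.539, 0.842, -0.0, 0.0]
force: [-0.2, -0.0, 0.0]
gripper_width: 0.069
```

```bash
python3 look.py w15
```

```text
21.3333 [[ 0.1 94.9 64. ]] 0.06863481463536286 [-0.24625231 -0.04554193  0.04823533]
0.77 330.45397764628535 208.59598948060486 [[  2.7 119.   66.5]]
0.71 332.2498298162015 173.19060585432265 [[  3.4 135.3  66.5]]
0.66 319.6623481781377 151.24696356275302 [[ -2.1 145.   66.5]]
```

View pics/w15.png

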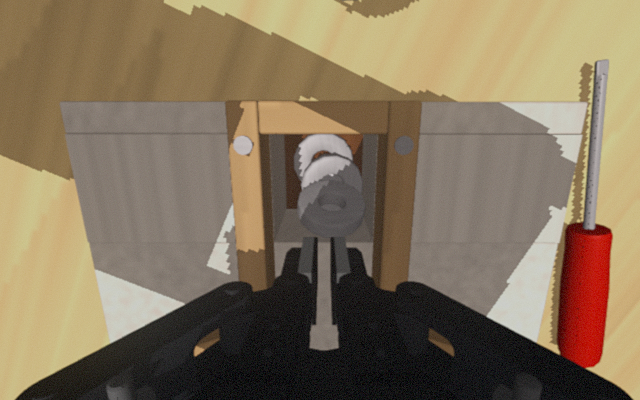

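C appears to have dropped: its apparent width is about 66 px, against 79 px on the deck. I'll raise the arm and check.

>>> apply_moves(
  targets=[
    [[-1, 0, -6, 0, 0, 0, 0.07], [-1, 0, -10, 0, 0, 0, 0.07], [0, 0, -14, 0, 0, 0, 0.07], [0, 0, -14, 0, 0, 0, 0.07], [0, 0, -14, 0, 0, 0, 0.07], [-10, 0, -10, 0, 0, 0, 0.07], [-10, 0, 0, 0, 0, 0, 0.07], [0, 0, 0, 0, 0, 0, 0.07]],
  ],
)

```text
time_s: 22.1
tool_pos: [0.5362, 0.0259, 0.1326]
orientation: [0.539, 0.842, 0.0, 0.001]
force: [-0.0, 0.2, -0.4]
gripper_width: 0.072
```

```bash
python3 look.py w16; python3 - <<'E'
import cv2
from cell import eyes
im=cv2.imread('pics/w16.png')[60:240,230:420];cv2.imwrite('pics/w16c.png',cv2.resize(im,None,fx=3,fy=3,interpolation=cv2.INTER_CUBIC))
a=eyes.camera('side');cv2.imwrite('pics/s16.png',a)
E
```

```text
22.1 [[  0.2  71.2 132.6]] 0.07174938294275285 [-0.04240189  0.2343147  -0.40497036]
0.87 328.7248062015504 146.91860465116278 [[  2.6 115.6  66.5]]
0.71 318.9407894736842 107.26578947368421 [[ -3.5 140.   66.5]]
0.67 330.24379562043794 121.69635036496351 [[  3.5 131.3  66.5]]
0.5 322.31581414660934 174.44542666184486 [[-1.5 97.8 66.5]]
```

View pics/w16c.png

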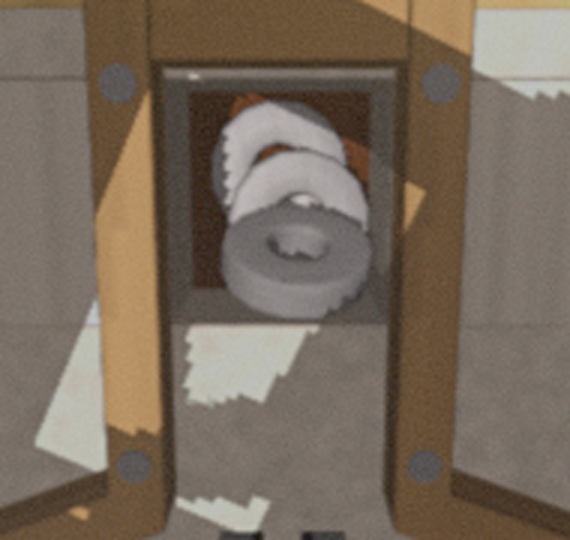

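View pics/s16.png

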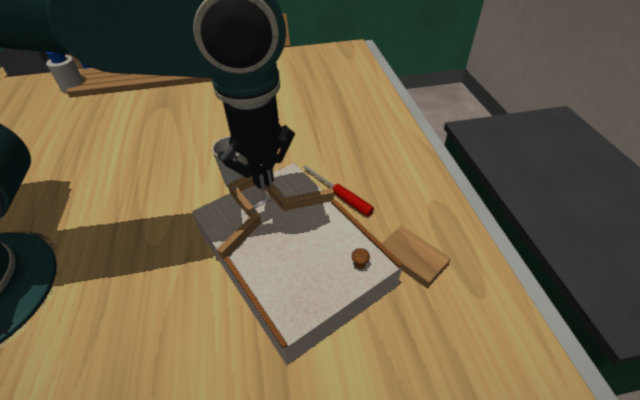

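C is in the slot but leans, with its -y end up. I'll triangulate its height from the last two views.

```bash
python3 - <<'E'
from h import *
import cv2
p=np.load('board2.npy')
a=cv2.imread('pics/w15.png')[110:260,240:410];cv2.imwrite('pics/w15c.png',cv2.resize(a,None,fx=3.5,fy=3.5,interpolation=cv2.INTER_CUBIC))
m=eyes.camera_model('wrist');s=sensors.read_state()
def TW(pos,q):
    T=np.eye(4);T[:3,:3]=Ro.from_quat(q).as_matrix();T[:3,3]=pos;return T
off=m['camera_from_world']@TW(s['tool_pos'],s['orientation'])
m15={'K':m['K'],'camera_from_world':off@np.linalg.inv(TW([.5261,.0474,.0640],[.539,.842,0,0]/np.linalg.norm([.539,.842])))}
import pickle;pickle.dump((m15,m),open('mm.pkl','wb'))
def tri(u1,u2):
    f=lambda X:np.r_[proj(m15,X)[0]-u1,proj(m,X)[0]-u2]
    r=least_squares(f,[.53,.07,.05]);return np.round(w2b(p,r.x)*1000,1),np.round(r.fun,1)
print('Ccentroid',tri((330.45,208.6),(328.7,146.9)))
print('B',tri((332.2,173.2),(330.2,121.7)));print('A',tri((319.7,151.2),(318.9,107.3)))
E
```

```text
Ccentroid (array([[  2.7, 115.3,  55.1]]), array([-0.3,  0. ,  0.4, -0. ]))
B (array([[  3.7, 131.4,  47.5]]), array([-0.2,  0. ,  0.3, -0. ]))
A (array([[ -3.1, 140.8,  35. ]]), array([-1.2, -0. ,  1.6,  0.1]))
```

View pics/w15c.png

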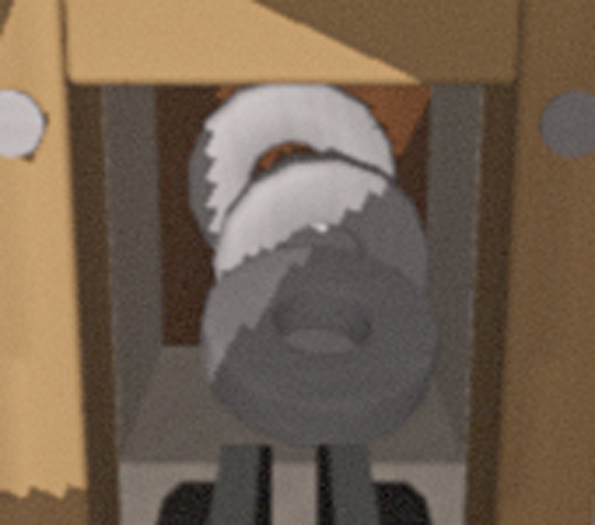

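```bash
python3 - <<'E'
from h import *
import pickle
p=np.load('board2.npy');m15,m=pickle.load(open('mm.pkl','rb'))
def at(m,uv,w):
    d=m['K'][0,0]*.036/w;T=m['camera_from_world'];c=np.linalg.inv(m['K'])@np.r_[uv,1]*d
    return np.round(w2b(p,T[:3,:3].T@(c-T[:3,3]))*1000,1)
print('deck check: slot edge depth', )
for n,uv,w in (('C',(329,141),49.3),('B',(330,126),46),('A',(323,108),44)): print(n,at(m,uv,w))
# w15: crop scale 3.5
for n,uv,w in (('C',(240+320/3.5,110+325/3.5),236/3.5),('B',(240+322/3.5,110+250/3.5),212/3.5),('A',(240+293/3.5,110+180/3.5),204/3.5)): print('15',n,at(m15,uv,w))
# hypothetical: project slot edge 
print(proj(m,b2w(p,np.array([[-24,100,60],[24,100,60],[-24,100,6],[24,100,6]])/1000)))
E
```

```text
deck check: slot edge depth
C [[  2.9 117.1  34.6]]
B [[  4.  126.6  14.2]]
A [[ -1.5 140.1  -1.6]]
15 C [[  3.7 114.   40.9]]
15 B [[  4.5 120.6  18.6]]
15 A [[ -0.4 130.8   7.9]]
[[289.26267906 170.83988635]
 [360.99232578 170.68579326]
 [296.01012332 158.2860687 ]
 [353.90334798 158.1563231 ]]
```

>>> apply_moves(
  targets=[
    [[0, 20, -5, 0, 0, 0, 0.07], [0, 20, -5, 0, 0, 0, 0.07], [0, 20, -5, 0, 0, 0, 0.07], [0, 20, -5, 0, 0, 0, 0.07], [-10, 0, 0, 0, 0, 0, 0.07], [-10, 0, 0, 0, 0, 0, 0.07], [-10, 0, 0, 0, 0, 0, 0.07], [0, 0, 0, 0, 0, 0, 0.07]],
  ],
)

```text
time_s: 22.92
tool_pos: [0.6204, 0.032, 0.1513]
orientation: [0.539, 0.842, -0.0, -0.0]
force: [-0.1, 0.3, 0.1]
gripper_width: 0.072
```

```bash
python3 look.py w17; python3 - <<'E'
from h import *
import cv2,pickle
m=eyes.camera_model('wrist');pickle.dump(m,open('m17.pkl','wb'))
p=np.load('board2.npy')
print(proj(m,b2w(p,np.array([[0,126,60]])/1000)))
im=cv2.imread('pics/w17.png');u,v=proj(m,b2w(p,np.array([[0,126,60]])/1000))[0].astype(int)
a=im[max(v-70,0):v+70,max(u-90,0):u+90];print(max(u-90,0),max(v-70,0));cv2.imwrite('pics/w17c.png',cv2.resize(a,None,fx=4,fy=4,interpolation=cv2.INTER_CUBIC))
a=eyes.camera('scene');cv2.imwrite('pics/s17.png',cv2.resize(a[105:205,240:380],None,fx=5,fy=5,interpolation=cv2.INTER_CUBIC))
E
```

```text
22.9167 [[ 79.2  41.2 151.3]] 0.07219060865362391 [-0.05957867  0.31602758  0.07724206]
0.92 216.12807881773398 66.88423645320196 [[  8.4 135.7  66.5]]
0.81 221.343537414966 78.99319727891157 [[ 11.2 128.2  66.5]]
[[208.17902562  83.94967083]]
118 13
```

View pics/w17c.png

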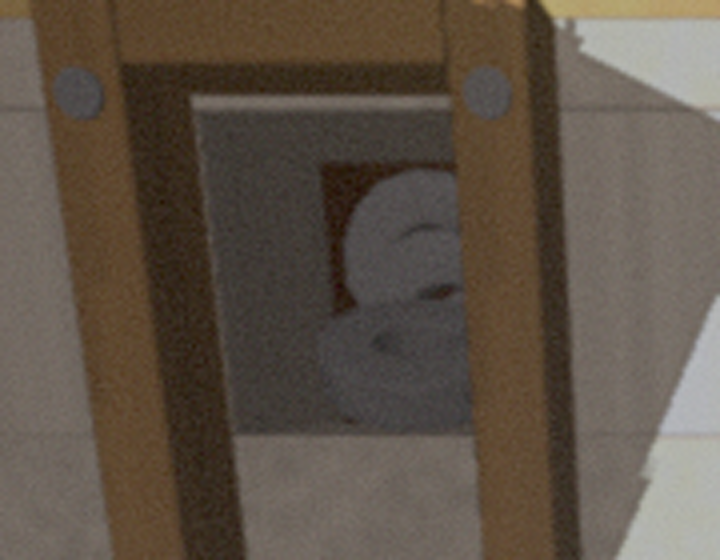

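View pics/s17.png

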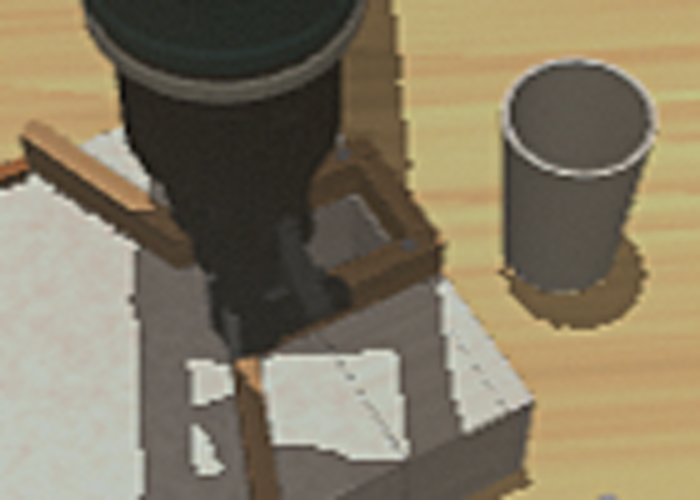

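```bash
python3 - <<'E'
from h import *
import pickle
p=np.load('board2.npy');_,m=pickle.load(open('mm.pkl','rb'));m2=pickle.load(open('m17.pkl','rb'))
def tri(u1,u2):
    f=lambda X:np.r_[proj(m,X)[0]-u1,proj(m2,X)[0]-u2]
    r=least_squares(f,[.53,.07,.05]);return np.round(w2b(p,r.x)*1000,1),np.round(r.fun,1)
print('C left edge',tri((304,142),(198,99)))
print('C hole left',tri((230+267/3,60+240/3),(118+372/4,13+342/4)))
print('B left edge',tri((230+232/3,60+195/3),(118+344/4,13+245/4)))
print('deck edge left z60',tri((230+172/3,60+323/3),(118+235/4,13+434/4)))
E
```

```text
C left edge (array([[-15.1, 116.8,  40.6]]), array([-0.1,  0.3,  0.1, -0.4]))
C hole left (array([[ -4.6, 117.7,  41.8]]), array([-0.5,  1.2,  0.5, -1.2]))
B left edge (array([[-11.4, 131.4,  37.8]]), array([ 1.5, -3.8, -1.6,  4. ]))
deck edge left z60 (array([[-25.7, 101.3,  57.1]]), array([-0.2,  0.5,  0.2, -0.5]))
```

C's mid-face is about z 41 mm, and adding its tilt puts the high edge near 51 mm, below the 60 mm mouth. So all three are down in the slot and at rest. The arm is clear, and the knob, driver and offcut appear where they started, so I'm handing in.

```bash
python3 - <<'E'
from cell import manip,sensors,models,eyes
import numpy as np
eyes.camera('side')
for l in ('knob','driver','offcut','cup'):
    print(l,[(round(r['confidence'],2),np.round(r['rect'],0).tolist()) for r in models.boxes_of('side',l)[:2]])
s=sensors.read_state();print(s['time_s'],s['force']);print(manip.close_job())
E
```

```text
knob [(0.77, [359.0, 259.0, 22.0, 18.0])]
driver [(0.93, [342.0, 191.0, 61.0, 48.0])]
offcut [(0.93, [414.0, 258.0, 71.0, 62.0])]
cup [(0.69, [228.0, 160.0, 40.0, 51.0])]
23.3167 [-1.0816264   0.03908634  0.58835467]
the job is handed in; nothing more can be done
None
```

All three washers are in the kit slot. I slid them one at a time through the gate with nearly shut fingertips and handed the job in at about 23 s of the 67 s allowed. No verdict comes back from the hand-in.

**Last checks**
- **Washers:** The wrist pictures show three washers in the slot and none on the deck. The first lies flat on the floor, the second lies on the first, and the third leans on the second.
- **Third washer:** The two-view estimate puts the middle of its top face at about z 41 mm. Allowing for its tilt, its high edge should be near 51 mm, below the 60 mm mouth. I left it leaning instead of pressing it down.
- **Arm:** It was raised clear of everything. The forces read between moves never passed about 2 N.
- **Surroundings:** In the last side picture, the knob and cup are within about 2 pixels of where they started. The driver and offcut look unmoved in the pictures; I had no starting detections for those two.

**Disagreements**
- An earlier height estimate for the third washer, from different views, gave 55 mm. I set it aside because the same method put the first washer about 20 mm too high.
- The cup's position came out 10–20 mm apart between the two cameras at the start, and I did not resolve it because the arm stayed away from it.

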